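Pick a leaking cell out of the battery box with tongs

ROBOT

A 7-joint arm with a two-finger parallel gripper is mounted at the origin on a cart in front of the work surface, level with it; the furniture and walls round the work are solid. World frame = base frame: x ahead of the robot, y to its left, z up, the work surface at z = 0. Lengths are in m, angles in rad, forces in N, time in s.
With the tool pointing down it reaches from about 0.4 to 0.85 m from the base axis. Payload 10.4 kg.
Tool frame: the origin (TCP) lies on the centre line of the jaws, within the pads' length; the fingertips stand 11 mm ahead of it and the grasp point (between the pads) lies 8 mm behind it; z points along the fingers, y is the line along which they close (so a half turn about z gives the same grasp; the last joint's range is limited). The gripper opens to 87 mm and grips with 3 to 60 N. Pads are 19 mm wide; open, the fingers measure 117 mm over their backs; the gripper's body (75 mm by 190 mm) begins 51 mm behind the grasp point.
Start: joints at [1.187, 0.332, -0.065, 1.46, 0.022, 1.35, -0.088], TCP at [0.221, -0.585, 0.234] pointing down, gripper open.
Joint ranges: [-2.6, 2.6], [-0.5, 2.12], [-1.47, 1.34], [0.16, 2.42], [-1.27, 4.41], [0.06, 2.06], [-2.6, 2.6]. Speed limits (rad/s): [2.22, 2.22, 2.79, 2.79, 3.14, 3.14, 3.14].

INTERFACE

Orientations are given as a unit quaternion [w, x, y, z].
In Python, from station import env gives the robot as it stands. The module is installed in compiled form; this text tells all that it offers.
- The arm moves only by the tool send_rows, never from a script. Its arguments are lists of equal length, an entry for each row: "delta_pos": the shift along the tool's x, y, z in cm, a list of three; "turn": the turn about the tool's z in degrees. In form: {"delta_pos": [[x, y, z], ...], "turn": [turn, ...]}. A call has 1 to 20 rows; each row is the pose to reach, as a shift and turn from the pose commanded when the call began, along the tool's axes at that moment; what a row does not reach only later rows make up. A row lasts 1/10 s, in which the tool goes at most 50 mm and 8.59 degrees, less where a joint would pass 70% of its speed; a pose out of reach is approached as far as the arm can. A call with a gripper value outside its range is refused whole. "claw" is the closure, from 0 (fully open) to 1 (shut), set as the call begins (left out, the last holds). The fingers move at their own pace and stop on an object; "force" is the grip in N (left out, the last holds). Time passes only in rows, so rows that repeat a pose let the fingers close. It gives the time, the measured TCP pose, the force, the opening and the grip force at its end, in the units of the state.
- env.state(): the state, without advancing time (a new reading comes with each control period).
- env.get_image(name): name is "scene" or "side" or "wrist"; returns a dict with "frame" (420x560x3 uint8, red, green, blue), "range_z" (420x560 float32, m along the optical axis (not along the pixel's ray), 0 where there is no reading), "fovy" (degrees; the focal length in pixels is half the picture's height over the tangent of half this angle, whatever the lens; pixels are square), "cx", "cy" (the principal point, pixels), "R" (3x3) and "t" (3): a world point X has camera coordinates R X + t. Camera axes: x right, y down, z forward; pixel columns grow to the right and rows downward; lengths in m; the calibration is good to about 2 mm. A picture is of the moment at which its call begins.
- env.hand_in(): hands the job in; it is judged then, once.
The state is a dict: "time_s": time; "joint_positions": joint angles; "qvel": joint speeds; "effort": joint torques, N m; "position": TCP position; "eef_rot": TCP orientation; "contact_force": force on the tool from outside, world axes, zero at the start; "torque": the same for the moment, N m; "grip_width": finger opening in m; "grasp_force": force on a finger pad.
Only numpy, scipy, OpenCV 4.12 (cv2) and the standard library are available. Lean on these libraries where they do the work, as an engineer would, in place of code of your own. Each camera call takes 0.05 s, during which the arm holds its last target. There are 200 camera calls.

TASK

The battery cell hidden under the cover of the spent-battery box has leaked. Slide the cover all the way along its guides until it lies fully over the other compartment, then take the tongs from their rest, squeeze them by the handle pads so that their jaws close on the uncovered cell, and lift it out. Never touch that cell with the gripper itself, leave the other cell, the torch and the tape measure where they are, and finish while still holding the cell in the tongs, at least 15 cm above the worktop.

Things in the scene. Friction and masses are not known exactly. Their poses are not given: they have to be found in the camera images.
- box: Grey open plastic box fixed to the worktop, 100 (its x) by 172 mm (its y), walls 4 mm thick, 36 mm high, cover guides on the long sides up to 43 mm. Origin: centre of underside. Two compartments, each 92 by 80 mm inside, floor 5 mm above the worktop, centred at y = -42 mm (leaking cell) and y = +42 mm (good cell). Cells lie along the box's x.
- cover (a joint): Slide of the flat metal cover along the box's +y, m: 0 = over the compartment at y = -42 mm, 0.084 = end stop, fully over the compartment at y = +42 mm. Starts between 0 and 0.015. Stays where it is left; about 2 N moves it.
- cover_grip (a point): Point in the black handle bar on the cover: bar 44 mm long (box x), 12 mm wide (box y), rising 22 mm above the cover's upper face, which is 39 mm above the worktop; round its foot a 3 mm thick flange, 54 by 20 mm. This point is on the bar's centre line, 9 mm below its top.
- rest: Wooden stand fixed to the worktop that the tongs lie on, 170 by 74 mm, 71 mm high. Origin: centre of its underside, right below the parked tongs' origin. Its two saddles stand 50 mm ahead of and 80 mm behind that; beside the handle pads all is free down to its 6 mm base board. The tongs leave it straight upward.
- tongs: Steel spring tongs, 196 mm long, 0.12 kg, balanced near their origin (midway between the handle pads, mid height), parked level with it 75 mm above the worktop. x to the jaws, y across (squeeze direction), z up. Pivot 80 mm behind. Black upright handle pads 44 mm long, 22 mm high, 54 mm over the outside at rest. Spring: 5 N on each pad starts to close them.
- tongs_left: Arm of the tongs at +y with its handle pad and jaw; origin on the pivot.
- tongs_right: Arm of the tongs at -y with its handle pad and jaw; origin on the pivot.
- tongs_jaws (a point): Point midway between the jaws: 95 mm ahead of the tongs' origin, 51 mm below it. Jaws 24 mm long (x), 14 mm high (7 mm below this point), 37 mm apart at rest, 46 mm over the outside. They close 2.2 mm per 1 mm at the pads: on the cell the pads are about 45 mm apart, each needing about 8 N against the spring plus the pinch.
- cell_leaky_mid (a point): Centre of the leaking battery cell (the one under the cover at the start): a plain round cell 50 mm long, 17 mm in diameter, 23 g, lying level; its own y runs along its length. Its centre lies 8 mm above the compartment's floor.
- cell_leaky: The same cell; origin 7 mm below its centre as it lies.
- cell_good: The other cell, of the same kind, in the compartment that starts open; stays there.
- torch: Black torch, 133 mm long, 40 mm thick, lying on the worktop to the left of the box; a bystander.
- tape_measure: Tape measure, 40 by 81 by 67 mm, on the worktop beyond the tongs; a bystander.
- bay_right (a point): Centre of the floor of the leaking cell's compartment. Stubs 4 mm high and 8 mm long beside the cell, 19 mm either way along the box's x from here, keep it from rolling; between them the floor is clear for the jaws.
Things that resemble listed ones, but are neither listed nor needed, are in the scene too. Leave any pink look-alike of the box alone.

How it is judged:
By the outcome, as a careful person would: the job done as asked, in the order asked, and still so for the second after the job is handed in, while the arm keeps its last pose, push and grip.
It also fails if it takes over 58 s, if anything falls off the work surface, if the arm or the gripper's body presses on something with over 40 N, if the wrist force passes 120 N, or if a joint passes its speed limit or range.

## Working session

There is one attempt and no reset: what is moved stays moved. The work goes in short steps, Python scripts to look and compute and a tool call to move; the robot and the scene stay as the last step left them, time stands still between calls to the robot, and variables do not carry over. Pictures are saved under pics/ and viewed, at most 10 in all, crops included, and the job is handed in when it is done.

Besides the shell and the picture viewer there is one more tool, called after "Request:" by a JSON object that holds its "name" and its "arguments", one argument or row to a line. send_rows: Moves the arm, as the interface text tells. Its arguments: {"type":"object","properties":{"delta_pos":{"type":"array"},"turn":{"type":"array"},"claw":{"type":"number"},"force":{"type":"number"}},"required":["delta_pos","turn"]}

```bash
mkdir -p pics; cat > h.py <<'E'
import numpy as np, cv2, json
from station import env
def grab(n):
    d=env.get_image(n); np.savez(f'{n}.npz',**{k:np.asarray(v) for k,v in d.items()}); return d
def load(n): return dict(np.load(f'{n}.npz'))
def foc(d): return d['frame'].shape[0]/2/np.tan(np.radians(float(d['fovy']))/2)
def pts(d):
    "world point of each pixel from depth"
    z=d['range_z']; v,u=np.indices(z.shape); f=foc(d)
    c=np.stack([(u-d['cx'])/f*z,(v-d['cy'])/f*z,z],-1)
    return (c-d['t'])@d['R']
def ray(d,u,v,h):
    "pixel to plane z=h"
    r=np.array([(u-d['cx'])/foc(d),(v-d['cy'])/foc(d),1])@d['R']; o=-d['R'].T@d['t']
    return o+r*(h-o[2])/r[2]
def save(n,img): cv2.imwrite(f'pics/{n}.png',img[...,::-1])
E
python3 - <<'E'
from h import *
a=grab('scene');b=grab('side')
save('scene0',a['frame']);save('side0',b['frame'])
s=env.state();print({k:np.round(v,3).tolist() for k,v in s.items()})
for d in(a,b):print((-d['R'].T@d['t']).round(3),d['fovy'],d['R'][2].round(2))
E
```

```text
{'time_s': 0.1, 'joint_positions': [1.187, 0.333, -0.065, 1.461, 0.022, 1.35, -0.088], 'qvel': [-0.0, -0.004, 0.0, -0.002, -0.002, -0.001, 0.001], 'effort': [0.001, -62.455, 0.024, -39.072, -0.061, 0.037, 0.0], 'position': [0.221, -0.584, 0.233], 'eef_rot': [-0.001, 0.984, 0.179, -0.0], 'contact_force': [-0.575, -1.109, -1.084], 'torque': [-0.006, -0.03, -0.017], 'grasp_force': 0.0, 'grip_width': 0.087}
[-0.065  0.62   0.524] 56.72328068921064 [ 0.67 -0.53 -0.52]
[0.533 0.791 0.679] 56.00964513887545 [-0.03 -0.74 -0.67]
```

View pics/scene0.png

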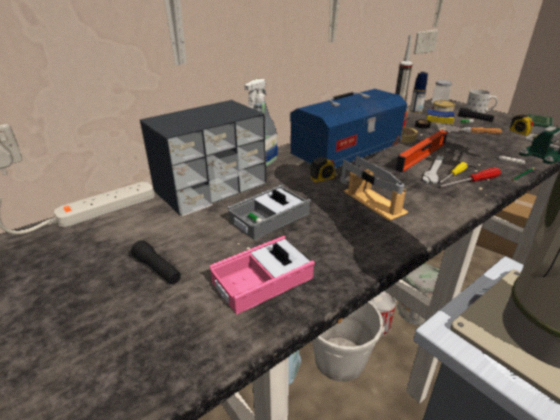

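View pics/side0.png

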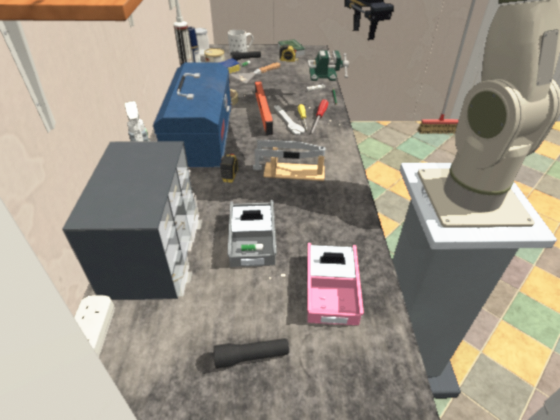

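The grey box is at scene (270,212) and side (252,235), with its cover on the far half and a good cell with a green band in the near half. The pink look-alike is at scene (262,272) and side (333,283). Tongs on the wooden rest are at scene (377,190) and side (293,160). I pick the grey box because it matches the description and the pink one is excluded. I'll confirm with one enlarged crop and measure.

```bash
python3 - <<'E'
from h import *
a=load('scene');b=load('side')
R=lambda im:cv2.resize(im,(400,300),interpolation=cv2.INTER_CUBIC)
A=a['frame'];B=b['frame']
save('crop1',np.vstack([np.hstack([R(A[175:247,222:318]),R(A[150:222,330:426])]),np.hstack([R(B[197:269,204:300]),R(B[124:196,242:338])])]))
for n,d,box in(('scene',a,(175,247,222,318)),('side',b,(197,269,204,300)),('scene-t',a,(150,222,330,426)),('side-t',b,(124,196,242,338))):
    P=pts(d);m=np.zeros(P.shape[:2],bool);m[box[0]:box[1],box[2]:box[3]]=1
    m&=(d['range_z']>0)
    h=cv2.cvtColor(d['frame'],cv2.COLOR_RGB2HSV);dark=h[...,2]<50
    for lo,hi,s,q in((.015,.047,'box',m),(.033,.045,'bright',m&(h[...,2]>150)),(.05,.066,'bar-dark',m&dark),(.05,.1,'50-100',m),(.06,.095,'dark60-95',m&dark),(.003,.01,'base',m)):
        k=q&(P[...,2]>lo)&(P[...,2]<hi)
        if k.sum()>15:
            r=cv2.minAreaRect((P[k][:,:2]*1000).astype(np.float32))
            print(n,s,k.sum(),np.round(r[0],1),np.round(r[1],1),round(r[2],1),'zmax',P[k][:,2].max().round(4))
E
```

```text
scene box 2450 [611.2 145.1] [234.8 386.5] 40.0 zmax 0.047
scene bright 668 [570.  150.5] [159.7 327.2] 72.9 zmax 0.0444
scene bar-dark 66 [496.9 177.6] [ 26.2 223.8] 52.9 zmax 0.061
scene 50-100 193 [564.5 168.2] [114.8 337.5] 79.1 zmax 0.0859
scene base 489 [612.7 103.8] [266.7 278.5] 57.7 zmax 0.01
side box 1853 [579.2 145.5] [103.9 177.7] 2.2 zmax 0.0467
side bright 1039 [578.9 144.8] [103.2 171.8] 2.2 zmax 0.045
side bar-dark 60 [580.1 120.7] [37.3  5.9] 1.8 zmax 0.0619
side 50-100 115 [580.2 116.3] [41.8 14.7] 1.5 zmax 0.0632
side base 658 [571.5 129.8] [234.5 215.6] 4.1 zmax 0.0099
scene-t box 880 [ 577.1 -230.9] [244.4 418.4] 25.8 zmax 0.047
scene-t bright 53 [ 513.2 -232.1] [112.5 364.5] 28.6 zmax 0.0447
scene-t 50-100 1106 [ 539.2 -123.2] [ 75.2 306.3] 74.3 zmax 0.0888
scene-t dark60-95 93 [477.8 -88.8] [ 4.9 46.8] 83.8 zmax 0.0846
scene-t base 838 [ 548.4 -224.3] [265.4 430.9] 34.1 zmax 0.01
side-t box 247 [ 528.3 -165.4] [160.3 272.4] 32.2 zmax 0.047
side-t 50-100 1039 [ 483.  -111.6] [ 65.5 190.1] 85.4 zmax 0.0919
side-t dark60-95 79 [479.2 -89.5] [ 6.2 38. ] 85.0 zmax 0.0849
side-t base 851 [ 470.6 -191.9] [298.2 357.9] 2.1 zmax 0.01
```

View pics/crop1.png

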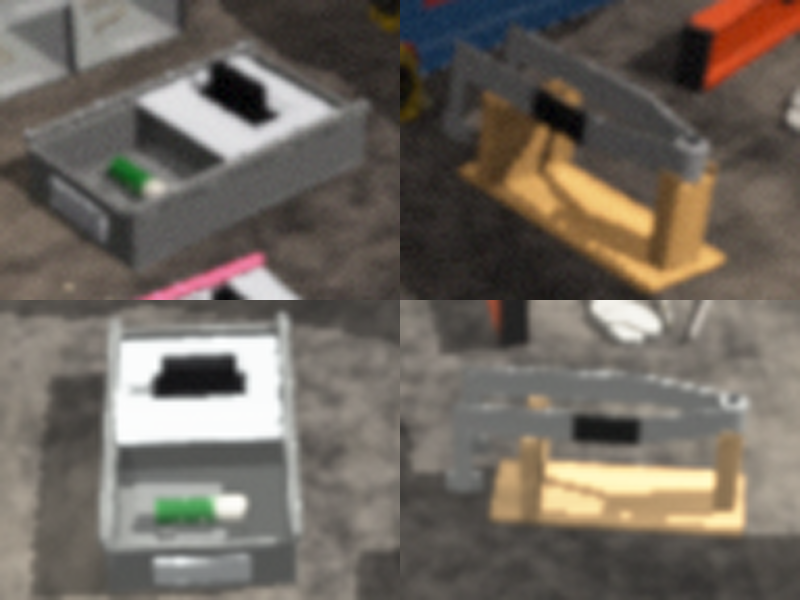

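The crop confirms it. The grey box has a white cover with a black bar on its far half, and the other half is open with a green and white cell. The tongs lie level on the rest with jaws toward +x. I measure the box centre at about (0.579, 0.145), yaw 2.2°, with a size that matches. The tongs are near (0.476, -0.116), yaw -5°. Next I go above the tongs for a wrist view.

```bash
cat >> h.py <<'E'
from scipy.spatial.transform import Rotation as Ro
def rot(s): q=s['eef_rot'];return Ro.from_quat([q[1],q[2],q[3],q[0]])
def plan(pos,yaw):
    "delta_pos (cm) and turn (deg) to bring TCP to pos with tool x at yaw deg"
    s=env.state();r=rot(s);x=r.as_matrix()[:,0];cur=np.degrees(np.arctan2(x[1],x[0]))
    print('at',np.round(s['position'],4),'yaw',cur.round(2),'tilt',r.as_matrix()[:,2].round(3),'t',round(s['time_s'],1))
    print('delta cm',(r.inv().apply(np.array(pos)-s['position'])*100).round(2),'turn',-(yaw-cur))
E
python3 -c "
from h import *
plan([.478,-.115,.26],-5)"
```

```text
at [ 0.2205 -0.5845  0.2328] yaw 20.67 tilt [-0.001  0.001 -1.   ] t 0.1
delta cm [ 40.66 -34.84  -2.68] turn 25.674413825569122
```

Request:
{"name": "send_rows", "arguments": {
  "delta_pos": [
    [0, 0, -2.7],
    [40.6, -34.8, -2.7],
    [40.6, -34.8, -2.7],
    [40.6, -34.8, -2.7],
    [40.6, -34.8, -2.7],
    [40.6, -34.8, -2.7],
    [40.6, -34.8, -2.7],
    [40.6, -34.8, -2.7],
    [40.6, -34.8, -2.7],
    [40.6, -34.8, -2.7],
    [40.6, -34.8, -2.7],
    [40.6, -34.8, -2.7],
    [40.6, -34.8, -2.7],
    [40.6, -34.8, -2.7],
    [40.6, -34.8, -2.7],
    [40.6, -34.8, -2.7],
    [40.6, -34.8, -2.7],
    [40.6, -34.8, -2.7]
  ],
  "turn": [0, 25.7, 25.7, 25.7, 25.7, 25.7, 25.7, 25.7, 25.7, 25.7, 25.7, 25.7, 25.7, 25.7, 25.7, 25.7, 25.7, 25.7]
}}

```text
time_s: 1.9
position: [0.4775, -0.1165, 0.2606]
eef_rot: [0.0, 0.999, -0.044, 0.0]
contact_force: [-0.2, 0.4, -0.6]
grip_width: 0.0873
grasp_force: 0.0
```

```bash
python3 - <<'E'
from h import *
d=grab('wrist');save('wrist0',d['frame']);plan([.478,-.115,.26],-5)
print((-d['R'].T@d['t']).round(3),d['R'][2].round(2),d['R'][0].round(2))
E
```

```text
at [ 0.4775 -0.1163  0.2606] yaw -5.08 tilt [ 0. -0. -1.] t 1.9
delta cm [ 0.04 -0.13  0.06] turn -0.07611522842966778
[ 0.549 -0.123  0.412] [-0.26  0.02 -0.96] [-0.09 -1.    0.  ]
```

View pics/wrist0.png

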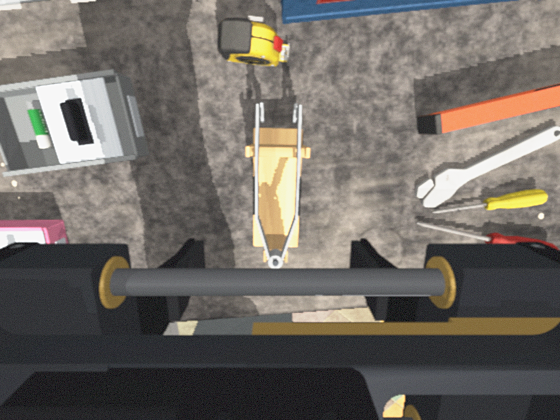

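The wrist view shows the tongs from above. The pivot is at (276,261) and the jaw ends are at (258,108) and (298,108). The box is at the left, with its bar at (76,120). The tape measure is at (253,40), clear of the tongs.

```bash
python3 - <<'E'
from h import *
d=load('wrist');P=pts(d)
print('pivot depth pt',P[261,276].round(4),'ray@.085',ray(d,276,261,.085).round(4))
# slices of the tongs: rows; left and right extents of tall pixels
sub=(P[...,2]>.055)&(P[...,2]<.1)
sub[:, :225]=0;sub[:,330:]=0;sub[:80]=0;sub[272:]=0
H=cv2.cvtColor(d['frame'],cv2.COLOR_RGB2HSV)
grey=sub&(H[...,1]<70)
X=[]
for r in range(102,266,8):
    c=np.flatnonzero(grey[r])
    if len(c)>1:
        a,b=ray(d,c[0]-.5,r,.08),ray(d,c[-1]+.5,r,.08);print(r,c[0],c[-1],P[r,c[0]].round(3),a.round(4)[:2],b.round(4)[:2],'w',round((a-b)[1]*1e3,1),H[r,c[0]],H[r,c[-1]]);X.append((a+b)[:2]/2)
X=np.array(X);p=np.polyfit(X[:,0],X[:,1],1);print('axis yaw',np.degrees(np.arctan(p[0])),'y at .478',np.polyval(p,.478),X[:,0].min(),X[:,0].max())
# box & bar
q=(P[...,2]>.02)&(P[...,2]<.05);q[:,145:]=0;q[190:]=0
r=cv2.minAreaRect((P[q][:,:2]*1e3).astype(np.float32));print('box',np.round(r[0],1),np.round(r[1],1),r[2])
m=(P[...,2]>.05)&(P[...,2]<.07);m[:,145:]=0;m[190:]=0;m[:60]=0
r=cv2.minAreaRect((P[m][:,:2]*1e3).astype(np.float32));print('bar',m.sum(),np.round(r[0],1),np.round(r[1],1),r[2])
E
```

```text
pivot depth pt [ 0.3986 -0.1087  0.0907] ray@.085 [ 0.3959 -0.1085  0.085 ]
110 255 300 [ 0.571 -0.102  0.086] [ 0.5717 -0.1009] [ 0.5673 -0.1501] w 49.3 [ 20   5 146] [ 45   2 244]
118 255 300 [ 0.563 -0.101  0.085] [ 0.5635 -0.1   ] [ 0.5591 -0.1496] w 49.6 [ 12   8 164] [ 60   1 250]
126 255 300 [ 0.555 -0.1    0.086] [ 0.5552 -0.0991] [ 0.5508 -0.149 ] w 49.9 [ 45   6 170] [ 45   2 233]
134 255 300 [ 0.547 -0.099  0.086] [ 0.5468 -0.0982] [ 0.5424 -0.1485] w 50.3 [ 22  28 228] [ 25   7 232]
142 255 299 [ 0.538 -0.098  0.086] [ 0.5383 -0.0973] [ 0.534  -0.1468] w 49.5 [ 17  15 239] [100   3 242]
150 247 308 [ 0.53  -0.087  0.07 ] [ 0.5305 -0.0874] [ 0.5244 -0.1562] w 68.7 [ 30  45 248] [ 29  55 249]
158 255 299 [ 0.521 -0.096  0.086] [ 0.5209 -0.0954] [ 0.5165 -0.1456] w 50.3 [ 20  19 245] [ 15   8 243]
166 255 299 [ 0.513 -0.096  0.087] [ 0.5121 -0.0944] [ 0.5076 -0.145 ] w 50.6 [ 19  15 246] [ 18  11 242]
174 255 298 [ 0.504 -0.094  0.086] [ 0.5031 -0.0934] [ 0.4987 -0.1433] w 49.9 [ 18   5 232] [  0   0 241]
182 253 300 [ 0.495 -0.091  0.087] [ 0.4941 -0.0902] [ 0.4893 -0.1449]
[... 577 characters left out ...]
.086] [ 0.4357 -0.0909] [ 0.4321 -0.1315] w 40.6 [ 19  14 248] [ 15   6 245]
238 261 289 [ 0.427 -0.093  0.085] [ 0.4254 -0.0923] [ 0.4223 -0.1272] w 34.9 [ 21  22 249] [ 15   6 248]
246 263 286 [ 0.417 -0.095  0.085] [ 0.4148 -0.0936] [ 0.4122 -0.1227] w 29.1 [ 19  36 227] [ 30   3 244]
254 265 286 [ 0.399 -0.095  0.069] [ 0.4041 -0.095 ] [ 0.4018 -0.1219] w 26.9 [ 24  67 247] [ 26  67 249]
262 268 281 [ 0.397 -0.099  0.087] [ 0.3932 -0.0977] [ 0.3916 -0.1149] w 17.2 [ 30   3 226] [ 60   1 243]
axis yaw -6.224505298335658 y at .478 -0.11591108091217081 0.392393644872297 0.5694902842521701
box [578.3 143. ] [104.2 176.1] 2.2280454635620117
bar 600 [579.2 114.6] [43.8 12.8] 1.5328377485275269
```

```bash
python3 - <<'E'
from h import *
for n in('scene','side'):
    P=pts(load(n))[load(n)['range_z']>0]
    k=P[(P[:,2]>.09)&(P[:,2]<.5)&(P[:,1]>-.05)&(P[:,1]<.32)&(P[:,0]>.35)]
    print(n,len(k),np.percentile(k[:,0],[0,1,5,50]) if len(k) else '')
plan([.5793,.1146,.13],2.2)
E
```

```text
scene 22563 [0.6923623  0.69723345 0.72559391 0.91910655]
side 32440 [0.6946137  0.71505461 0.72689087 0.91888535]
at [ 0.4775 -0.1163  0.2606] yaw -5.08 tilt [ 0. -0. -1.] t 1.9
delta cm [  8.09 -23.9   13.06] turn -7.276115228429668
```

Nothing stands within reach of the gripper's body there. Moving above the bar, then down to TCP z of about 0.058 with the fingertips at about 0.047, above the 42 mm flange.

Request:
{"name": "send_rows", "arguments": {
  "delta_pos": [
    [8.1, -23.9, 0],
    [8.1, -23.9, 0],
    [8.1, -23.9, 0],
    [8.1, -23.9, 0],
    [8.1, -23.9, 0],
    [8.1, -23.9, 0],
    [8.1, -23.9, 5],
    [8.1, -23.9, 9],
    [8.1, -23.9, 13],
    [8.1, -23.9, 13],
    [8.1, -23.9, 13],
    [8.1, -23.9, 13]
  ],
  "turn": [-7.3, -7.3, -7.3, -7.3, -7.3, -7.3, -7.3, -7.3, -7.3, -7.3, -7.3, -7.3]
}}

```text
time_s: 3.15
position: [0.5807, 0.1154, 0.1332]
eef_rot: [-0.0, 1.0, 0.02, 0.002]
contact_force: [-0.6, 0.7, -0.0]
grip_width: 0.0871
grasp_force: 0.0
```

```bash
python3 -c "
from h import *
plan([.5793,.1146,.058],2.2)"
```

```text
at [0.5807 0.1154 0.1332] yaw 2.26 tilt [ 0.004  0.001 -1.   ] t 3.1
delta cm [-0.17  0.08  7.52] turn 0.05759651322330317
```

Request:
{"name": "send_rows", "arguments": {
  "delta_pos": [
    [0, 0, 3],
    [0, 0, 5.5],
    [0, 0, 7.2],
    [0, 0, 7.2],
    [0, 0, 7.2],
    [0, 0, 7.2]
  ],
  "turn": [0, 0, 0, 0, 0, 0]
}}

```text
time_s: 3.75
position: [0.5804, 0.1154, 0.0603]
eef_rot: [-0.0, 1.0, 0.02, 0.001]
contact_force: [-0.3, -0.4, 0.3]
grip_width: 0.0868
grasp_force: 0.0
```

Request:
{"name": "send_rows", "arguments": {
  "delta_pos": [
    [0, 0, 0],
    [0, 0, 0],
    [0, 0, 0],
    [0, 0, 0],
    [0, 0, 0],
    [0, 0, 0],
    [0, 0, 0],
    [0, 0, 0]
  ],
  "turn": [0, 0, 0, 0, 0, 0, 0, 0],
  "claw": 1,
  "force": 10
}}

```text
time_s: 4.55
position: [0.5793, 0.1151, 0.0585]
eef_rot: [0.0, 1.0, 0.02, -0.0]
contact_force: [-0.1, 0.0, -0.7]
grip_width: 0.0309
grasp_force: 0.0
```

Request:
{"name": "send_rows", "arguments": {
  "delta_pos": [
    [0, 0, 0],
    [0, 0, 0],
    [0, 0, 0],
    [0, 0, 0],
    [0, 0, 0]
  ],
  "turn": [0, 0, 0, 0, 0]
}}

```text
time_s: 5.05
position: [0.5793, 0.1151, 0.0585]
eef_rot: [0.0, 1.0, 0.02, -0.0]
contact_force: [-0.1, -0.9, 0.3]
grip_width: 0.012
grasp_force: 10.0
```

Request:
{"name": "send_rows", "arguments": {
  "delta_pos": [
    [0, -0.5, 0],
    [0, -1.2, 0],
    [0, -2, 0],
    [0, -3, 0],
    [0, -4, 0],
    [0, -5, 0],
    [0, -6, 0],
    [0, -6.5, 0],
    [0, -6.8, 0],
    [0, -6.8, 0],
    [0, -6.8, 0]
  ],
  "turn": [0, 0, 0, 0, 0, 0, 0, 0, 0, 0, 0]
}}

```text
time_s: 6.15
position: [0.5767, 0.1835, 0.0586]
eef_rot: [-0.0, 1.0, 0.02, 0.0]
contact_force: [1.9, 0.9, -1.7]
grip_width: 0.0117
grasp_force: 10.0
```

Request:
{"name": "send_rows", "arguments": {
  "delta_pos": [
    [0, -0.1, 0],
    [0, -0.2, 0],
    [0, -0.3, 0],
    [0, -0.4, 0],
    [0, -0.5, 0],
    [0, -0.5, 0],
    [0, -0.5, 0]
  ],
  "turn": [0, 0, 0, 0, 0, 0, 0]
}}

```text
time_s: 6.85
position: [0.5766, 0.1859, 0.0585]
eef_rot: [0.001, 1.0, 0.019, -0.0]
contact_force: [0.4, -7.7, 2.5]
grip_width: 0.0119
grasp_force: 10.0
```

Request:
{"name": "send_rows", "arguments": {
  "delta_pos": [
    [0, -0.1, 0],
    [0, -0.2, 0],
    [0, -0.3, 0],
    [0, -0.3, 0],
    [0, -0.3, 0]
  ],
  "turn": [0, 0, 0, 0, 0]
}}

```text
time_s: 7.35
position: [0.5767, 0.186, 0.0584]
eef_rot: [0.003, 1.0, 0.018, -0.001]
contact_force: [-1.6, -15.0, 7.4]
grip_width: 0.0114
grasp_force: 10.0
```

Firm stop at 70.9 mm of travel, against about 71.4 expected. Unloading the push, opening and lifting.

Request:
{"name": "send_rows", "arguments": {
  "delta_pos": [
    [0, 0.3, 0],
    [0, 0.5, 0],
    [0, 0.5, 0]
  ],
  "turn": [0, 0, 0]
}}

```text
time_s: 7.65
position: [0.5766, 0.1858, 0.0586]
eef_rot: [0.0, 1.0, 0.02, 0.0]
contact_force: [3.0, -2.8, 0.1]
grip_width: 0.012
grasp_force: 10.0
```

Request:
{"name": "send_rows", "arguments": {
  "delta_pos": [
    [0, 0, 0],
    [0, 0, 0],
    [0, 0, 0],
    [0, 0, 0],
    [0, 0, -3],
    [0, 0, -7],
    [0, 0, -12],
    [0, 0, -17],
    [0, 0, -17],
    [0, 0, -17],
    [0, 0, -17]
  ],
  "turn": [0, 0, 0, 0, 0, 0, 0, 0, 0, 0, 0],
  "claw": 0
}}

```text
time_s: 8.75
position: [0.576, 0.1858, 0.2273]
eef_rot: [0.0, 1.0, 0.02, -0.001]
contact_force: [0.3, 0.2, -0.0]
grip_width: 0.0852
grasp_force: 0.0
```

```bash
python3 - <<'E'
from h import *
plan([.4765,-.1165,.13],-5.7)
b=grab('side');a=grab('wrist');R=lambda im:cv2.resize(im,(400,300),interpolation=cv2.INTER_CUBIC)
save('after',np.hstack([R(b['frame'][190:280,192:312]),R(a['frame'])]))
P=pts(a)
for n,d in(('side',b),('wrist',a)):
    P=pts(d);m=(P[...,2]>.05)&(P[...,2]<.066)&(abs(P[...,0]-.577)<.05)&(abs(P[...,1]-.18)<.06)
    if m.sum()>10:
        r=cv2.minAreaRect((P[m][:,:2]*1e3).astype(np.float32));print(n,'bar',m.sum(),np.round(r[0],1),np.round(r[1],1),r[2])
    q=(P[...,2]>.02)&(P[...,2]<.047)&(abs(P[...,0]-.578)<.09)&(abs(P[...,1]-.144)<.12)
    r=cv2.minAreaRect((P[q][:,:2]*1e3).astype(np.float32));print('box',np.round(r[0],1),np.round(r[1],1),r[2])
    H=cv2.cvtColor(d['frame'],cv2.COLOR_RGB2HSV)
    c=(P[...,2]>.013)&(P[...,2]<.03)&(abs(P[...,0]-.58)<.035)&(abs(P[...,1]-.103)<.03)&((H[...,1]>90)|(H[...,2]>170))
    if c.sum()>10:
        r=cv2.minAreaRect((P[c][:,:2]*1e3).astype(np.float32));print('cell',c.sum(),np.round(r[0],1),np.round(r[1],1),r[2])
E
```

```text
at [0.576  0.1858 0.2273] yaw 2.28 tilt [-0.002 -0.001 -1.   ] t 8.8
delta cm [-11.12  29.81   9.77] turn 7.97607584837176
side bar 135 [576.8 187. ] [41.9 13.4] 3.068976402282715
box [579.2 145.6] [103.9 177.4] 2.2226340770721436
cell 88 [580.9 102.1] [45.7 14.7] 0.979473888874054
wrist bar 401 [577.1 186.5] [43.7 11.1] 2.4643969535827637
box [578.4 145.4] [104.2 174.6] 2.2331273555755615
cell 387 [579.9 102.2] [47.4 13.2] 3.1864755153656006
```

View pics/after.png

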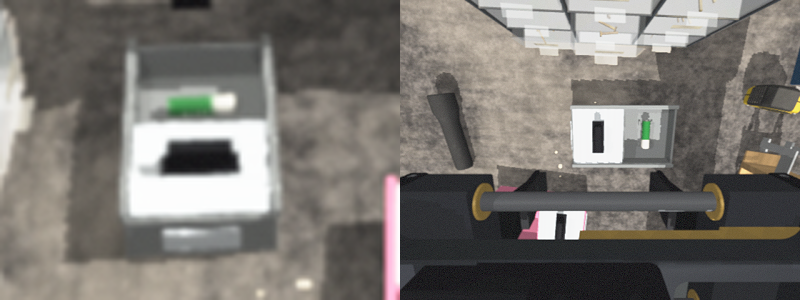

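The picture shows the cover fully over the good cell's half and the leaking cell uncovered, with its centre at (0.580, 0.102). Now to the tongs.

Request:
{"name": "send_rows", "arguments": {
  "delta_pos": [
    [-11.1, 29.8, 0],
    [-11.1, 29.8, 0],
    [-11.1, 29.8, 0],
    [-11.1, 29.8, 0],
    [-11.1, 29.8, 0],
    [-11.1, 29.8, 0],
    [-11.1, 29.8, 0],
    [-11.1, 29.8, 4],
    [-11.1, 29.8, 8],
    [-11.1, 29.8, 9.8],
    [-11.1, 29.8, 9.8],
    [-11.1, 29.8, 9.8],
    [-11.1, 29.8, 9.8],
    [-11.1, 29.8, 9.8]
  ],
  "turn": [8, 8, 8, 8, 8, 8, 8, 8, 8, 8, 8, 8, 8, 8]
}}

```text
time_s: 10.25
position: [0.4782, -0.1162, 0.1317]
eef_rot: [0.0, 0.999, -0.05, 0.001]
contact_force: [0.1, -0.6, 0.0]
grip_width: 0.0871
grasp_force: 0.0
```

```bash
python3 - <<'E'
from h import *
plan([.4765,-.1165,.067],-5.7)
d=grab('wrist');P=pts(d)
H=cv2.cvtColor(d['frame'],cv2.COLOR_RGB2HSV)
m=(P[...,2]>.078)&(P[...,2]<.1)&(abs(P[...,0]-.49)<.13)&(abs(P[...,1]+.118)<.04)
v=np.flatnonzero(m.any(1));print(v.min(),v.max())
a=P[m]
for x in np.arange(.40,.58,.012):
    k=a[abs(a[:,0]-x)<.003]
    if len(k):print(x.round(3),k[:,1].min().round(4),k[:,1].max().round(4),((k[:,1].min()+k[:,1].max())/2).round(4))
E
```

```text
at [ 0.4782 -0.1162  0.1317] yaw -5.72 tilt [ 0.002 -0.001 -1.   ] t 10.2
delta cm [-0.17  0.04  6.47] turn -0.02439426524195376
87 321
0.4 -0.1145 -0.1 -0.1073
0.412 -0.1226 -0.0954 -0.109
0.424 -0.1274 -0.0936 -0.1105
0.448 -0.1375 -0.1342 -0.1358
0.46 -0.1413 -0.0867 -0.114
0.472 -0.142 -0.088 -0.115
0.484 -0.1437 -0.0895 -0.1166
0.496 -0.1448 -0.0905 -0.1176
0.508 -0.1445 -0.094 -0.1193
0.52 -0.1452 -0.0958 -0.1205
0.532 -0.1469 -0.0974 -0.1221
0.544 -0.1475 -0.0981 -0.1228
0.556 -0.1489 -0.0999 -0.1244
0.568 -0.1504 -0.1014 -0.1259
```

Request:
{"name": "send_rows", "arguments": {
  "delta_pos": [
    [0, 0, 2],
    [0, 0, 4],
    [0, 0, 5.5],
    [0, 0, 6.2],
    [0, 0, 6.2],
    [0, 0, 6.2],
    [0, 0, 6.2]
  ],
  "turn": [0.5, 0.5, 0.5, 0.5, 0.5, 0.5, 0.5]
}}

```text
time_s: 11.0
position: [0.478, -0.1162, 0.0695]
eef_rot: [0.0, 0.999, -0.054, 0.001]
contact_force: [0.2, -0.2, -0.5]
grip_width: 0.0873
grasp_force: 0.0
```

```bash
python3 -c "
from h import *
plan([.4765,-.1158,.067],-6.2)"
```

```text
at [ 0.478  -0.1162  0.0695] yaw -6.23 tilt [ 0.001 -0.001 -1.   ] t 11.0
delta cm [-0.16 -0.03  0.25] turn -0.03092517878368639
```

Request:
{"name": "send_rows", "arguments": {
  "delta_pos": [
    [0, 0, 0],
    [0, 0, 0],
    [0, 0, 0],
    [0, 0, 0],
    [0, 0, 0],
    [0, 0, 0],
    [0, 0, 0],
    [0, 0, 0]
  ],
  "turn": [0, 0, 0, 0, 0, 0, 0, 0],
  "claw": 0.41,
  "force": 15
}}

```text
time_s: 11.8
position: [0.4775, -0.1161, 0.0686]
eef_rot: [0.0, 0.999, -0.054, 0.0]
contact_force: [1.1, 0.7, 0.4]
grip_width: 0.0516
grasp_force: 6.5
```

Held at 51.6 mm and 6.5 N. Lifting straight up.

Request:
{"name": "send_rows", "arguments": {
  "delta_pos": [
    [0, 0, -0.5],
    [0, 0, -1.5],
    [0, 0, -3],
    [0, 0, -5],
    [0, 0, -8],
    [0, 0, -11],
    [0, 0, -13],
    [0, 0, -13],
    [0, 0, -13],
    [0, 0, -13]
  ],
  "turn": [0, 0, 0, 0, 0, 0, 0, 0, 0, 0]
}}

```text
time_s: 12.8
position: [0.4768, -0.116, 0.1977]
eef_rot: [-0.0, 0.999, -0.054, -0.001]
contact_force: [-0.7, -0.7, -2.2]
grip_width: 0.0518
grasp_force: 6.2
```

```bash
python3 - <<'E'
from h import *
plan([.486,.0985,.2],2.2)
a=grab('scene');b=grab('side');w=grab('wrist')
R=lambda im:cv2.resize(im,(400,300),interpolation=cv2.INTER_CUBIC)
save('lift',np.vstack([np.hstack([R(a['frame'][80:230,290:490]),R(b['frame'][40:190,200:400])]),np.hstack([R(w['frame']),R(w['frame'][120:330,140:420])])]))
s=env.state();print(s['contact_force'],s['grip_width'],s['grasp_force'])
E
```

```text
at [ 0.4768 -0.116   0.1977] yaw -6.23 tilt [-0.001  0.    -1.   ] t 12.8
delta cm [ -1.41 -21.42  -0.23] turn -8.426258783893545
[-0.18754826  0.40455011 -0.88864781] 0.05140081118339572 6.169642870081589
```

View pics/lift.png

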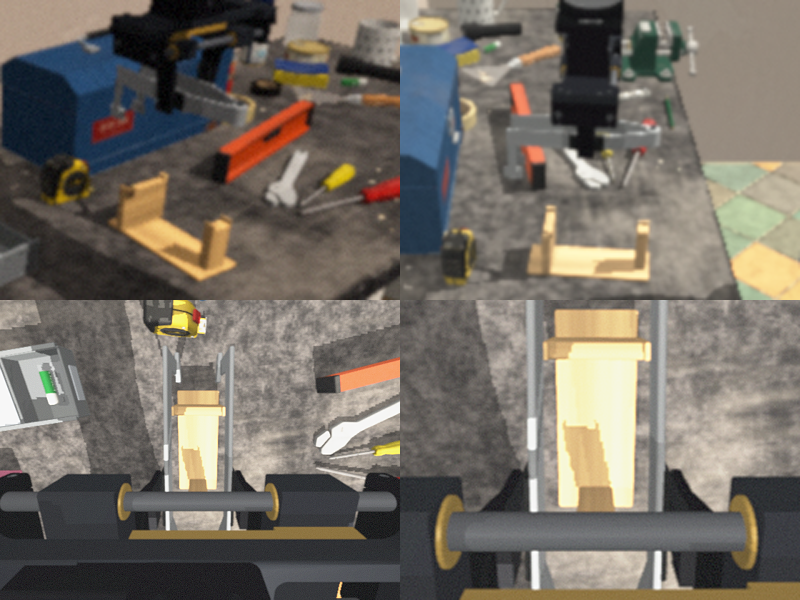

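The tongs are held level, clear of the empty rest. Now I'll measure their pose in the tool and the cell's position.

```bash
cat > jaw.py <<'E'
from h import *
def tongs(s,names=('wrist',)):
    p=np.array(s['position']);r=rot(s)
    for n in names:
        d=load(n);P=pts(d);L=r.inv().apply((P-p).reshape(-1,3)).reshape(P.shape)  # tool frame: x to jaws, y, z down
        ok=d['range_z']>0
        m=ok&(abs(L[...,1])<.035)&(L[...,2]>-.03)&(L[...,2]<.012)&(L[...,0]>.02)&(L[...,0]<.125)
        q=L[m]*1e3; print(n,m.sum(),'x max',np.percentile(q[:,0],[50,98,99.5]).round(1))
        for x in range(25,115,12):
            k=q[abs(q[:,0]-x)<3]
            if len(k)>3: print(x,'y',k[:,1].min().round(1),k[:,1].max().round(1),'mid',((k[:,1].min()+k[:,1].max())/2).round(1),'top z',np.percentile(k[:,2],10).round(1))
        j=ok&(abs(L[...,1])<.035)&(L[...,2]>.02)&(L[...,2]<.08)&(L[...,0]>.07)&(L[...,0]<.13)
        q=L[j]*1e3
        if len(q)>5: print('jaw',len(q),'x',np.percentile(q[:,0],[1,50,99]).round(1),'y',np.percentile(q[:,1],[1,50,99]).round(1),'z',np.percentile(q[:,2],[1,50,99]).round(1))
E
python3 - <<'E'
from jaw import *
tongs(env.state(),('wrist','side','scene'))
P=pts(load('wrist'));H=cv2.cvtColor(load('wrist')['frame'],cv2.COLOR_RGB2HSV)
c=(P[...,2]>.014)&(P[...,2]<.03)&(abs(P[...,0]-.58)<.035)&(abs(P[...,1]-.103)<.03)&((H[...,1]>90)|(H[...,2]>185))
r=cv2.minAreaRect((P[c][:,:2]*1e3).astype(np.float32));print('cell',c.sum(),np.round(r[0],1),np.round(r[1],1),r[2],np.percentile(P[c][:,2],95))
E
```

```text
wrist 4223 x max [64.  97.  97.9]
25 y -23.3 23.1 mid -0.1 top z -18.2
37 y -22.6 23.1 mid 0.2 top z -18.4
49 y -22.7 22.6 mid -0.1 top z -18.3
61 y -22.1 22.5 mid 0.2 top z -18.4
73 y -21.7 21.9 mid 0.1 top z -18.3
85 y -21.6 21.6 mid 0.0 top z -18.1
97 y -20.9 21.3 mid 0.2 top z -18.2
jaw 723 x [ 80.7  91.6 104.1] y [-19.8  15.5  19.8] z [21.6 37.4 49.5]
side 467 x max [65.1 98.2 98.8]
25 y -27.1 22.1 mid -2.5 top z -14.1
37 y -25.1 22.2 mid -1.5 top z -13.4
49 y -24.6 23.9 mid -0.4 top z -15.8
61 y -24.2 23.5 mid -0.3 top z -15.8
73 y -24.6 22.3 mid -1.1 top z -14.3
85 y -24.0 21.5 mid -1.2 top z -15.2
97 y -22.9 21.1 mid -0.9 top z -14.7
jaw 106 x [ 81.3  90.9 103.2] y [-22.9 -18.5  20.2] z [21.9 41.7 52.7]
scene 271 x max [61.8 97.9 98.8]
25 y -24.7 22.5 mid -1.1 top z -13.3
37 y -25.8 -21.6 mid -23.7 top z -12.6
49 y -24.1 -20.5 mid -22.3 top z -14.5
61 y -25.3 -21.2 mid -23.3 top z -12.6
73 y -24.4 20.9 mid -1.8 top z -12.3
85 y -24.2 20.6 mid -1.8 top z -11.0
97 y -23.3 19.1 mid -2.1 top z -11.3
jaw 117 x [ 79.7  91.7 103.6] y [-22.9 -17.9  20.5] z [21.9 41.2 52.9]
cell 636 [579.7 101.2] [49.5 14.4] 1.5874897241592407 0.02173159762723645
```

```bash
python3 -c "
from h import *
plan([.488,.0983,.2],2.2)"
```

```text
at [ 0.4769 -0.116   0.1977] yaw -6.22 tilt [-0.002  0.001 -1.   ] t 12.9
delta cm [ -1.22 -21.42  -0.22] turn -8.422268051068633
```

Request:
{"name": "send_rows", "arguments": {
  "delta_pos": [
    [0, -2, 0],
    [-0.2, -5, 0],
    [-0.4, -8.5, 0],
    [-0.6, -12, 0],
    [-0.9, -15.5, 0],
    [-1.1, -18.5, 0],
    [-1.2, -20.5, 0],
    [-1.2, -21.4, 0],
    [-1.2, -21.4, 0],
    [-1.2, -21.4, 0],
    [-1.2, -21.4, 5],
    [-1.2, -21.4, 5],
    [-1.2, -21.4, 5],
    [-1.2, -21.4, 5],
    [-1.2, -21.4, 5]
  ],
  "turn": [-1, -2, -3, -4, -5.5, -7, -8, -8.4, -8.4, -8.4, -8.4, -8.4, -8.4, -8.4, -8.4]
}}

```text
time_s: 14.45
position: [0.4897, 0.0979, 0.1503]
eef_rot: [0.0, 1.0, 0.019, 0.001]
contact_force: [0.8, -0.4, -1.8]
grip_width: 0.0517
grasp_force: 6.2
```

```bash
python3 - <<'E'
from jaw import *
grab('wrist');grab('side');grab('scene');s=env.state();tongs(s,('wrist',));plan([.488,.0983,.06],2.2)
for n in('wrist','side','scene'):
    d=load(n);P=pts(d);H=cv2.cvtColor(d['frame'],cv2.COLOR_RGB2HSV)
    c=(P[...,2]>.008)&(P[...,2]<.03)&(abs(P[...,0]-.58)<.032)&(abs(P[...,1]-.103)<.025)&(H[...,1]>110)
    if c.sum()>8:
        r=cv2.minAreaRect((P[c][:,:2]*1e3).astype(np.float32));print(n,'green',c.sum(),np.round(r[0],1),np.round(r[1],1),r[2])
w=load('wrist')['frame'];save('above',cv2.resize(w[0:300,80:480],(800,600)))
E
```

```text
wrist 4260 x max [64.5 97.6 98.6]
25 y -23.2 23.0 mid -0.1 top z -19.2
37 y -22.7 23.2 mid 0.2 top z -19.2
49 y -22.6 22.6 mid -0.0 top z -19.2
61 y -22.1 22.6 mid 0.2 top z -19.2
73 y -21.6 21.9 mid 0.1 top z -19.3
85 y -21.5 22.0 mid 0.2 top z -19.4
97 y -21.1 21.5 mid 0.2 top z -19.2
jaw 720 x [ 81.3  92.3 104.6] y [-19.4  15.4  19.9] z [21.3 36.3 48.2]
at [0.4892 0.098  0.1495] yaw 2.17 tilt [ 0.001 -0.    -1.   ] t 14.6
delta cm [-0.13 -0.04  8.95] turn -0.03483421878082549
wrist green 492 [587.8 101.8] [31.1 12. ] 1.8008971214294434
side green 33 [588.1 107.1] [ 7.1 21.8] 88.6034927368164
scene green 38 [587.8 106. ] [10.3 29.8] 82.8966064453125
```

View pics/above.png

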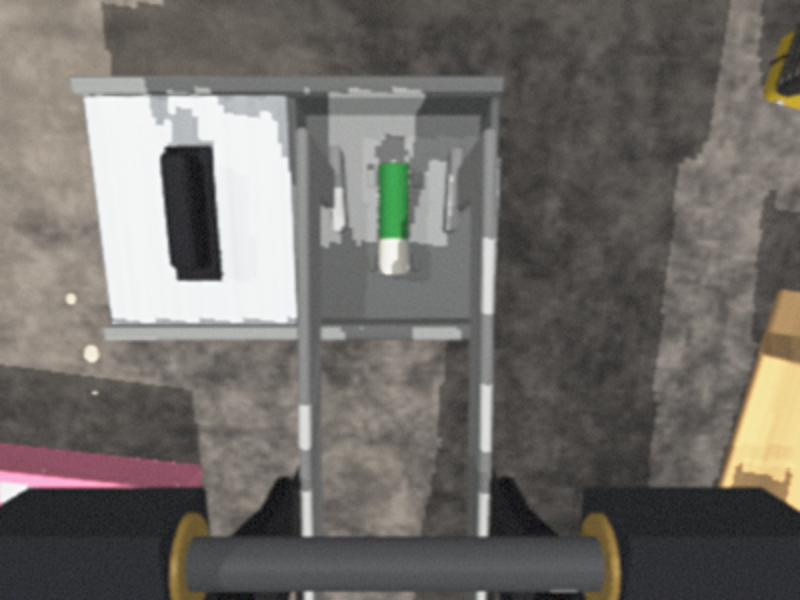

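The jaws at (338,190) and (452,190) straddle the cell at (393,215) along its middle. Descending.

Request:
{"name": "send_rows", "arguments": {
  "delta_pos": [
    [0, 0, 2],
    [0, 0, 4],
    [0, 0, 6],
    [0, 0, 7.3],
    [0, 0, 8.2],
    [0, 0, 8.6],
    [0, 0, 8.6],
    [0, 0, 8.6],
    [0, 0, 8.6],
    [0, 0, 8.6]
  ],
  "turn": [0, 0, 0, 0, 0, 0, 0, 0, 0, 0]
}}

```text
time_s: 15.6
position: [0.489, 0.098, 0.063]
eef_rot: [0.0, 1.0, 0.019, 0.0]
contact_force: [0.8, 0.8, -0.8]
grip_width: 0.0514
grasp_force: 6.2
```

```bash
python3 -c "
from jaw import *
grab('wrist');s=env.state();tongs(s);plan([.488,.0983,.06],2.2);print(s['contact_force'])"
```

```text
wrist 4208 x max [64.2 97.2 98.2]
25 y -23.4 23.0 mid -0.2 top z -18.6
37 y -22.8 23.1 mid 0.1 top z -18.5
49 y -22.5 22.4 mid -0.1 top z -18.4
61 y -22.3 22.3 mid 0.0 top z -18.5
73 y -21.8 21.9 mid 0.0 top z -18.6
85 y -21.5 21.7 mid 0.1 top z -18.5
97 y -21.2 21.1 mid -0.1 top z -18.5
jaw 8424 x [ 70.7 104.3 129.6] y [-34.4   0.1  34.4] z [28.7 57.  58.9]
at [0.4889 0.098  0.0629] yaw 2.17 tilt [ 0.001 -0.    -1.   ] t 15.7
delta cm [-0.09 -0.04  0.29] turn -0.029138018786555087
[ 0.17485579 -0.12207058 -1.5318745 ]
```

Request:
{"name": "send_rows", "arguments": {
  "delta_pos": [
    [-0.1, 0, 0.1],
    [-0.1, 0, 0.2],
    [-0.1, 0, 0.3],
    [-0.1, 0, 0.3],
    [-0.1, 0, 0.3],
    [-0.1, 0, 0.3]
  ],
  "turn": [0, 0, 0, 0, 0, 0]
}}

```text
time_s: 16.25
position: [0.4877, 0.0979, 0.0595]
eef_rot: [0.0, 1.0, 0.019, 0.0]
contact_force: [-0.4, -0.2, -0.8]
grip_width: 0.0515
grasp_force: 6.2
```

Request:
{"name": "send_rows", "arguments": {
  "delta_pos": [
    [0, 0, 0],
    [0, 0, 0],
    [0, 0, 0],
    [0, 0, 0],
    [0, 0, 0],
    [0, 0, 0],
    [0, 0, 0],
    [0, 0, 0]
  ],
  "turn": [0, 0, 0, 0, 0, 0, 0, 0],
  "claw": 0.6,
  "force": 20
}}

```text
time_s: 17.05
position: [0.4877, 0.0979, 0.0596]
eef_rot: [0.0, 1.0, 0.019, 0.0]
contact_force: [0.8, 1.2, -2.0]
grip_width: 0.0445
grasp_force: 20.0
```

The fingers stopped at 44.5 mm at the full 20 N, so the jaws are on the cell. Lifting slowly.

Request:
{"name": "send_rows", "arguments": {
  "delta_pos": [
    [0, 0, -0.3],
    [0, 0, -1],
    [0, 0, -2],
    [0, 0, -3.5],
    [0, 0, -5],
    [0, 0, -7],
    [0, 0, -9],
    [0, 0, -11],
    [0, 0, -13],
    [0, 0, -15],
    [0, 0, -17],
    [0, 0, -19],
    [0, 0, -21],
    [0, 0, -22.5],
    [0, 0, -23],
    [0, 0, -23],
    [0, 0, -23],
    [0, 0, -23],
    [0, 0, -23],
    [0, 0, -23]
  ],
  "turn": [0, 0, 0, 0, 0, 0, 0, 0, 0, 0, 0, 0, 0, 0, 0, 0, 0, 0, 0, 0]
}}

```text
time_s: 19.05
position: [0.4875, 0.0979, 0.2891]
eef_rot: [0.0, 1.0, 0.019, -0.0]
contact_force: [0.1, -0.4, -1.0]
grip_width: 0.0443
grasp_force: 20.0
```

```bash
python3 - <<'E'
from h import *
s=env.state();print(s['position'],s['grip_width'],s['grasp_force'])
a=grab('scene');b=grab('side');w=grab('wrist')
R=lambda im:cv2.resize(im,(400,300),interpolation=cv2.INTER_CUBIC)
save('final',np.vstack([np.hstack([R(a['frame'][60:270,180:460]),R(b['frame'][100:310,160:440])]),np.hstack([R(w['frame']),R(w['frame'][0:210,140:420])])]))
for n in('wrist','side','scene'):
    d=load(n);P=pts(d);H=cv2.cvtColor(d['frame'],cv2.COLOR_RGB2HSV)
    c=(P[...,2]>.15)&(abs(P[...,0]-.58)<.05)&(abs(P[...,1]-.103)<.04)&(H[...,1]>110)&(abs(H[...,0].astype(int)-60)<20)
    print(n,c.sum(),np.median(P[c],0).round(3) if c.sum() else '')
E
```

```text
[0.48752409 0.09787694 0.28912734] 0.04430493126148318 19.99992824625224
wrist 1150 [0.588 0.101 0.249]
side 16 [0.597 0.106 0.247]
scene 0
```

View pics/final.png

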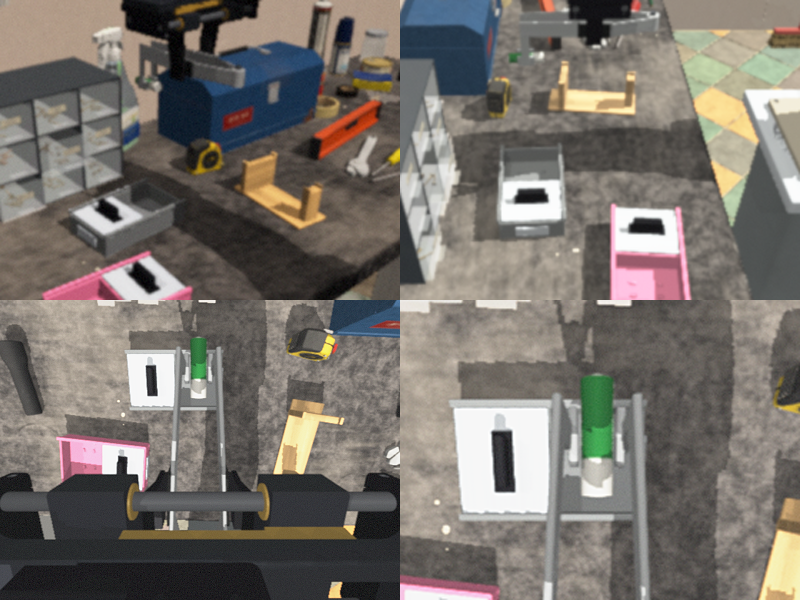

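The pictures show the cell between the jaws at a height of about 0.245 m, the right compartment empty, the cover over the other half, and the bystanders untouched. Handing in.

```bash
python3 -c "
from station import env
print(env.hand_in())"
```

```text
the job is handed in; nothing more can be done
None
```

I handed the job in at about 19 s: the cover is at its end stop over the good cell, and the leaking cell is held in the tongs about 24 cm above the worktop. Only the tongs touched that cell, and the torch, tape measure and pink box look unmoved; `hand_in()` returned no verdict.

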